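Secure the sample racks for the drive

TASK

The bus is about to leave: with the fingertips, push the row of three wire tube racks along the transport lane as one train, pushing only on the rearmost rack, gently until the front rack is fully home against the end stop. Then push the black knob of the barrel bolt fully in, so that the bolt lies across the lane behind the last rack. Do not grip, lift or tip the racks, and leave the things lying around the lane alone.

Things in the scene. Friction and masses are not known exactly. Their poses are not given: they have to be found in the camera images.
- lane: Fixed aluminium lane on the worktop, 290 x 125 mm. Origin: on the worktop under its centre; x along the lane to the end stop (roughly the robot's left, +-0.3 rad), y to the bolt's side, z up. Lane coordinates in mm: floor z = 4; side guides 93 apart, top z = 26, from x = -147 (open mouth) to 143; dark bolt barrel at x = -21 to 3, y = 51 to 84, top z = 43.
- end_stop (a point): Middle of the end stop's face, at floor level: lane x = 126, y = 0, z = 4 mm; axes as the lane's. The stop is an upright plate 100 wide, top at z = 64, with two rubber buffers that the front rack's end wires meet. The train starts 65 to 100 mm short of it, and needs a few N to slide.
- rack_front: Front one of 3 like wire tube racks touching in a row in the lane; loose, 0.2 kg, 42.6 long (along the lane) x 91 wide x 62 high. Origin: centre of its underside (at z = 4); x along the lane. End faces: level wires 27 and 60 up and a floor plate 5.5 thick, 88 wide. Holds 7 capped tubes that stay in, tops 104 up. Fully home: lane x = 104.7, y within 3.
- rack_middle: Middle one of 3 like wire tube racks touching in a row in the lane; loose, 0.2 kg, 42.6 long (along the lane) x 91 wide x 62 high. Origin: centre of its underside (at z = 4); x along the lane. End faces: level wires 27 and 60 up and a floor plate 5.5 thick, 88 wide. Holds 6 capped tubes that stay in, tops 104 up. Fully home: lane x = 62.1, y within 3.
- rack_rear: Rear one (push here) of 3 like wire tube racks touching in a row in the lane; loose, 0.2 kg, 42.6 long (along the lane) x 91 wide x 62 high. Origin: centre of its underside (at z = 4); x along the lane. End faces: level wires 27 and 60 up and a floor plate 5.5 thick, 88 wide. 3 fixed tubes in the stop-side row, tops 94 up. Fully home: lane x = 19.6 (rear face -1.7), y within 3.
- bolt (a joint): Travel of the barrel bolt in m along the lane's -y: 0 drawn out (nose level with the side guide), 0.040 fully in (nose 36 mm inside the lane, hard stop); starts at 0 to 0.004. Stays where it is left; 1.5 N of friction. Steel rod 9 mm thick, axis at lane x = -9.5, z = 31 mm: it passes 3 mm behind the rear rack only when the train is home.
- bolt_knob (a point): Centre of the outer end face of the bolt's round black knob (22 mm diameter, 16 long, axis level along lane y), at lane x = -9.5, z = 31, y = 138 mm minus the travel (98 when fully in). Axes as the lane's. Push here along the lane's -y.
- label_roll: Bystander: roll of labels 69 across x 30 high lying flat behind the end stop. Origin: centre of underside.
- marker: Bystander: marker pen 135 long, 17 thick, lying beside the lane on the bolt side, nearer the end stop. Origin: centre of underside.
- gauze_pack: Bystander: flat gauze pack 55x70x10, lying on the bolt side of the lane, nearer the end stop. Origin: centre of underside.
- needle_cap: Bystander: slim plastic needle cap 59 long, 9 thick, lying beside the lane on the bolt side, near its mouth. Origin: centre of underside.
- pinch_clamp: Bystander: small plastic tube clamp 11x26x17 on the bolt side of the lane, near its mouth. Origin: centre of underside.

How it is judged:
On the way, in this order (a step that is already met when the one before it is completed fails the run):
1. the whole train stands home at the end stop, with the bolt still drawn out (x of rack_front in the frame of lane above 0.1017 m and x of rack_middle in the frame of lane above 0.059 m and x of rack_rear in the frame of lane above 0.0165 m and value of joint bolt below 0.01 m), for 0.2 s.
2. the bolt is pushed in behind the last rack (x of rack_front in the frame of lane above 0.1017 m and x of rack_middle in the frame of lane above 0.059 m and x of rack_rear in the frame of lane above 0.0165 m and value of joint bolt above 0.036 m), for 0.2 s.
At the end, for the whole second after the job is handed in: All three racks stand upright and at rest on the lane's floor within 3 mm of fully home at the end stop, and the bolt is pushed in by at least 36 of its 40 mm (all of step 2 and z of each of rack_front, rack_middle, rack_rear in the frame of lane below 0.007 m and angle between each of rack_front, rack_middle, rack_rear's own z axis and vertical below 0.06 rad and linear speed of each of rack_front, rack_middle, rack_rear below 0.01 m/s); the robot touches nothing.
It fails at once if a rack was lifted or carried (more than 8 mm off the lane's floor) (z of any of rack_front, rack_middle, rack_rear in the frame of lane above 0.012 m).
It fails at once if a rack was tipped by more than 0.2 rad (angle between any of rack_front, rack_middle, rack_rear's own z axis and vertical above 0.2 rad).
It fails at once if the robot pushed on the front or the middle rack instead of the rear one (contact force between any of the arm, the fingers and rack_front above 1 N or contact force between any of the arm, the fingers and rack_middle above 1 N).
It fails at once if the racks were rammed: more than 40 N on the rear rack, or a rack faster than 0.4 m/s (contact force between any of the fingers, the arm and rack_rear above 40 N or linear speed of any of rack_front, rack_middle, rack_rear above 0.4 m/s).
It fails at once if a bystander was shoved by more than 15 mm (distance of any of label_roll, marker, gauze_pack, needle_cap, pinch_clamp from where it was at the start of the episode above 0.015 m).
It also fails if it takes over 51 s, if anything falls off the work surface, if the arm or the gripper's body presses on something with over 40 N, if the wrist force passes 120 N, or if a joint passes its speed limit or range.

ROBOT

A 6-joint arm with a two-finger parallel gripper is mounted at the origin on a cart in front of the work surface, level with it; the furniture and walls round the work are solid. World frame = base frame: x ahead of the robot, y to its left, z up, the work surface at z = 0. Lengths are in m, angles in rad, forces in N, time in s.
With the tool pointing down it reaches from about 0.275 to 0.975 m from the base axis. Payload 8.4 kg.
Tool frame: the origin (TCP) lies on the centre line of the jaws, within the pads' length; the fingertips stand 19 mm ahead of it and the grasp point (between the pads) is the TCP; z points along the fingers, y is the line along which they close (so a half turn about z gives the same grasp; the last joint's range is limited). The gripper opens to 92 mm and grips with 3 to 60 N. Pads are 20 mm wide; open, the fingers measure 128 mm over their backs; the gripper's body (75 mm by 189 mm) begins 69 mm behind the grasp point.
Start: joints at [1.259, 0.353, 1.633, -0, 1.155, -0.002], TCP at [0.191, 0.595, 0.234] pointing down, gripper open.
Joint ranges: [-2.63, 2.63], [-0.92, 2.1], [0.06, 2.66], [-1.3, 4.44], [0, 2.69], [-3.02, 3.02]. Speed limits (rad/s): [2.22, 2.22, 2.79, 3.14, 3.14, 3.14].

INTERFACE

Orientations are given as a unit quaternion [w, x, y, z].
In Python, from rig import r, claw, optics, ticket, status gives the robot as it stands. Calls block until the motion is done:
- r.move_pose(position, orientation): joint-space move of the TCP to a pose.
- r.move_l(position, attitude=None, velocity=0.15): straight line of the TCP; attitude=None keeps the orientation; velocity is the mean speed in m/s.
- r.goto_joints(angles): joint-space move.
- claw.move_gripper(opening, f_grip=None): finger opening in m; f_grip is the grip in N (None keeps the last); returns when the fingers have stopped.
- r.sleep(seconds).
- r.solve_ik(position, orientation): joint angles nearest the present ones, or None.
- optics.grab_frame(name): name is "side" or "top" or "wrist"; returns (picture, depth): 420x560x3 uint8, red, green, blue; 420x560 float32, m along the optical axis (not along the pixel's ray), 0 where there is no reading.
- optics.calibration(name): a dict with "camera_matrix" (3x3 intrinsics, pixels), "D" ([k1, k2, p1, p2, k3] as OpenCV has them; the pictures are not rectified), "extrinsics" (4x4, takes a point from camera to world coordinates); the wrist camera has in their place "T_tool_cam" (4x4, takes a point from camera to tool coordinates, whose origin is the TCP and whose axes are the flange's). Camera axes: x right, y up, looking along -z (the intrinsics and any distortion apply to the point x, -y, -z); pixel columns grow to the right and rows downward; lengths in m; the calibration is good to about 2 mm. A picture is of the moment at which its call begins: read the wrist's pose just before it. calibration takes no time and is no camera call.
A pose or a line that the arm cannot do raises r.Unreachable and nothing moves.
- ticket.hand_in(): hands the job in; it is judged then, once.
Trained networks look in the newest picture that a camera, given by its name, has taken for a name from the list of things; names that differ only in an ending like _2 or _b are one class to them, and where a whole thing is asked for, a point or a joint stands for the part that bears it (a point fixed in the world has none). Each returns a list of dicts, best first, with "conf" (0 to 1); they miss things now and then, are a little off and sometimes report something else, mostly with a low value. They report only what shows in the picture. A call takes as long as a camera call.
- optics.look_for(camera, thing): "box" ([left, top, width, height] as shares, 0 to 1, of the picture: columns of its width, rows of its height, round what is visible of it).
- optics.masks_of(camera, thing): "mask" (420x560 bool, what is visible of it) and "box" ([left, top, width, height] as shares, 0 to 1, of the picture: columns of its width, rows of its height, round what is visible of it).
- optics.mark_of(camera, thing): "point" ([column, row] as shares, 0 to 1, of the picture: columns of its width, rows of its height: a listed point, or the origin of a listed thing).
Readings, each from a call of its own:
- status.read_t(): time.
- status.read_qpos(): joint angles.
- status.read_qvel(): joint speeds.
- status.read_joint_efforts(): joint torques, N m.
- status.read_eef_pos(): TCP position.
- status.read_tcp_rot(): TCP orientation.
- status.read_ft_force(): force on the tool from outside, world axes, zero at the start.
- status.read_wrist_torque(): the same for the moment, N m.
- status.read_gripper_width(): finger opening in m.
- status.read_gripper_force(): force on a finger pad.
Only numpy, scipy, OpenCV 4.12 (cv2) and the standard library are available. Lean on these libraries where they do the work, as an engineer would, in place of code of your own. Each camera call takes 0.05 s, during which the arm holds its last target. There are 200 camera calls.

## Working session

There is one attempt and no reset: what is moved stays moved. The work goes in short steps, each a Python script; the robot and the scene stay as the last script left them, time stands still between calls to the robot, and variables do not carry over. Pictures are saved under pics/ and viewed, at most 10 in all, crops included, and the job is handed in when it is done.

```bash
mkdir -p pics; ls; python3 - <<'E'
from rig import r, claw, optics, ticket, status
import cv2, numpy as np
for n in("top","side"):
    im,d=optics.grab_frame(n); cv2.imwrite(f"pics/{n}0.png",im[:,:,::-1]); np.savez(f"{n}0.npz",im=im,d=d)
    c=optics.calibration(n); print(n,np.round(c["camera_matrix"],1).tolist(),c["D"],np.round(c["extrinsics"],3).tolist())
    for t in("lane","end_stop","bolt_knob","rack_rear","rack_front","rack_middle","pinch_clamp","needle_cap"):
        print(t,[(np.round(np.array(k["point"])*[560,420],1).tolist(),round(k["conf"],2)) for k in optics.mark_of(n,t)[:3]])
print(status.read_t(),status.read_tcp_rot(),status.read_gripper_width())
E
```

```text
pics
rig.py
top [[470.2, 0.0, 285.8], [0.0, 470.2, 211.8], [0.0, 0.0, 1.0]] [-0.00186047  0.          0.          0.          0.        ] [[0.062, 0.978, -0.199, 0.347], [-0.998, 0.061, -0.01, -0.017], [0.002, 0.199, 0.98, 0.964], [0.0, 0.0, 0.0, 1.0]]
lane [([299.9, 198.2], 0.94)]
end_stop [([236.0, 197.0], 0.84)]
bolt_knob [([302.7, 259.9], 0.73)]
rack_rear [([325.4, 197.3], 0.92)]
rack_front [([285.1, 192.9], 0.55)]
rack_middle [([303.5, 199.8], 0.63), ([239.0, 245.8], 0.21)]
pinch_clamp [([339.1, 264.5], 0.44)]
needle_cap [([343.2, 247.4], 0.44)]
side [[529.6, 0.0, 273.0], [0.0, 529.6, 208.4], [0.0, 0.0, 1.0]] [-0.08458567  0.          0.          0.          0.        ] [[0.908, 0.177, -0.38, 0.149], [-0.419, 0.378, -0.825, -0.797], [-0.002, 0.909, 0.417, 0.442], [0.0, 0.0, 0.0, 1.0]]
lane [([284.6, 262.9], 0.68), ([307.9, 226.1], 0.59)]
end_stop [([278.3, 204.3], 0.65), ([299.7, 224.6], 0.54)]
bolt_knob [([242.7, 230.6], 0.76)]
rack_rear [([245.1, 231.3], 0.7), ([326.4, 237.2], 0.63)]
rack_front [([301.5, 219.5], 0.76), ([324.7, 236.5], 0.65)]
rack_middle [([314.8, 228.5], 0.56), ([262.5, 270.3], 0.4)]
pinch_clamp [([311.8, 226.9], 0.63), ([260.5, 266.4], 0.6)]
needle_cap [([283.0, 263.6], 0.59)]
0.9 [1.32967657e-05 1.54239625e-01 9.88033470e-01 8.23829016e-06] 0.0921357585855889
```

```bash
python3 - <<'E'
import cv2
a=cv2.imread("pics/top0.png")[130:330,180:440]; b=cv2.imread("pics/side0.png")
cv2.imwrite("pics/top0c.png",cv2.resize(a,None,fx=3,fy=3))
E
```

```text
(no output)
```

View pics/top0c.png

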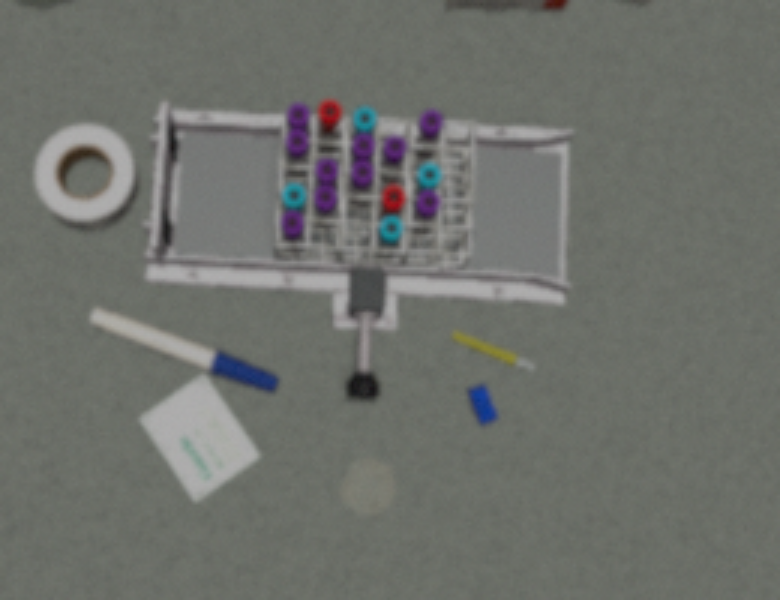

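View pics/side0.png

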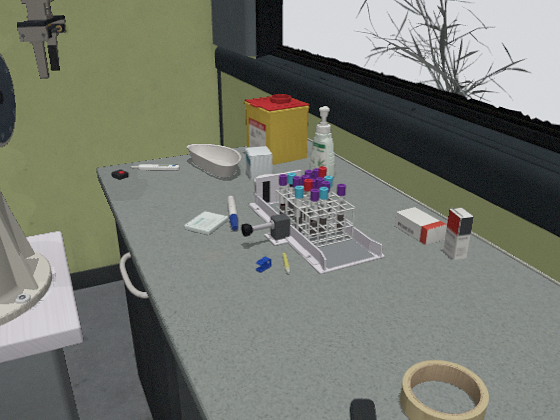

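The top view shows the lane running left to the stop (crop x≈165). The train spans crop x≈280–472, the knob is at crop (362,388), and the bystanders are clear of both paths. Next I'll locate the lane from depth.

```bash
cat >h.py <<'E'
import numpy as np, cv2
def world(cal,d,T=None):
    K,D=cal["camera_matrix"],np.array(cal["D"]); T=np.array(cal["extrinsics"]) if T is None else T
    v,u=np.mgrid[:d.shape[0],:d.shape[1]]
    p=cv2.undistortPoints(np.stack([u,v],-1).reshape(-1,1,2).astype(float),np.array(K),D).reshape(*d.shape,2)
    P=np.stack([p[...,0]*d,-p[...,1]*d,-d],-1)
    W=P@T[:3,:3].T+T[:3,3]; W[d<=0]=np.nan; return W
E
python3 - <<'E'
from rig import optics
from h import *
import scipy.optimize as so
f=np.load("top0.npz"); W=world(optics.calibration("top"),f["d"])
S=W[130:330,180:440]
# table check
print("table z",np.nanmedian(S[150:,:][:,120:]), np.round(np.nanmedian(S[190:,150:],axis=(0,1)),4))
def at(x,y): i=S[int(y/3),int(x/3)]; return np.round(i,4).tolist()
for n,p in dict(knob=(362,385),barrel=(367,290),g1=(240,272),g2=(520,288),h1=(220,120),h2=(510,133),stopTop=(160,190),stopfarc=(165,110),stopnearc=(150,275),mouthfar=(569,138),mouthnear=(563,297)).items(): print(n,at(*p))
z=S[...,2]
# coarse guide tops / barrel / stop
for lo,hi in((.018,.03),(.036,.047),(.055,.07)):
    m=(z>lo)&(z<hi); print(lo,m.sum()); cv2.imwrite(f"pics/m{int(lo*1000)}.png",(m*255).astype(np.uint8))
zz=np.nan_to_num(z); 
cv2.imwrite("pics/height.png",cv2.resize(cv2.applyColorMap(np.clip(zz*2300,0,255).astype(np.uint8),cv2.COLORMAP_JET),None,fx=3,fy=3,interpolation=cv2.INTER_NEAREST))
E
```

```text
table z 0.0008566826529151639 [ 0.3257 -0.2178  0.0009]
knob [0.4435, -0.0415, 0.0428]
barrel [0.5074, -0.042, 0.0423]
g1 [0.5211, 0.0447, 0.0049]
g2 [0.5204, -0.1483, 0.0052]
h1 [0.621, 0.0653, 0.0277]
h2 [0.6317, -0.1383, 0.005]
stopTop [0.5606, 0.0976, 0.0657]
stopfarc [0.6158, 0.0983, 0.0661]
stopnearc [0.5155, 0.1068, 0.0032]
mouthfar [0.6312, -0.1794, 0.0002]
mouthnear [0.5161, -0.1776, 0.0039]
0.018 878
0.036 485
0.055 1028
```

View pics/height.png

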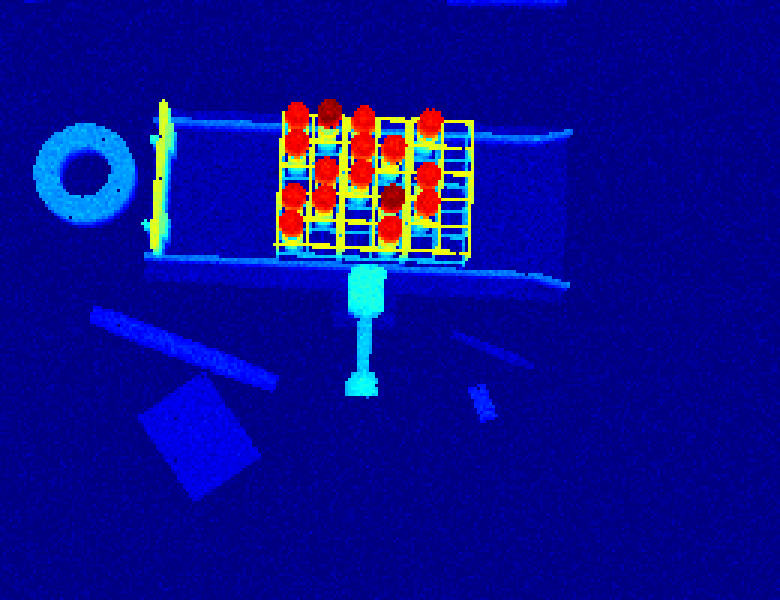

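The height map shows both guide tops, the stop plate (x≈160), the barrel (367,290) and the knob (362,385) clearly. I'll fit the lane pose to these.

```bash
python3 - <<'E'
from rig import optics,r,status
from h import *
f=np.load("top0.npz"); S=world(optics.calibration("top"),f["d"])[130:330,180:440]; z=S[...,2]
v,u=np.mgrid[:200,:260]; v=v*3;u=u*3
def sel(u0,u1,v0,v1,lo,hi): return S[(u>=u0)&(u<u1)&(v>=v0)&(v<v1)&(z>lo)&(z<hi)]
near=np.vstack([sel(180,340,245,285,.02,.031),sel(400,520,255,285,.02,.031)]); far=np.vstack([sel(185,275,108,135,.02,.031),sel(480,530,125,145,.02,.031)])
# joint fit: x = a_i + b*y
A=np.vstack([np.c_[np.ones(len(near)),np.zeros(len(near)),near[:,1]],np.c_[np.zeros(len(far)),np.ones(len(far)),far[:,1]]])
b=np.r_[near[:,0],far[:,0]]
for _ in range(4):
    s,*_=np.linalg.lstsq(A,b,rcond=None); e=A@s-b; k=abs(e)<.004; A,b=A[k],b[k]
print("fit",s,"resid",e.std(),len(near),len(far))
# lane x dir ex = (b,1)/n in world(x,y); ey = rot90 = (-1,b)/n
n=np.hypot(1,s[2]); ex=np.array([s[2],1])/n; ey=np.array([-1,s[2]])/n
print("gap of tops",(s[1]-s[0])/n); 
cy=np.array([(s[0]+s[1])/2,0])@ey
st=sel(145,175,95,260,.062,.068); sx=st[:,:2]@ex; print("stop top x",np.percentile(sx,[5,50,95]),"y",np.percentile(st[:,:2]@ey-cy,[1,99]))
ba=sel(340,392,262,322,.038,.047)[:,:2]; print("barrel x",np.percentile(ba@ex,[3,50,97]),"y",np.percentile(ba@ey-cy,[3,97]))
kn=sel(335,390,365,400,.02,.047)[:,:2]; print("knob x",np.percentile(kn@ex,[2,50,98]),"y",np.percentile(kn@ey-cy,[1,99]))
ra=sel(455,480,118,262,.055,.07)[:,:2]; print("rear wire x",np.percentile(ra@ex,[5,25,50,75,95]))
print("ex",ex,"cy",cy,"yaw",np.arctan2(ex[1],ex[0]))
E
```

```text
fit [ 0.52532352  0.62109584 -0.0105837 ] resid 0.0010710422516568019 188 100
gap of tops 0.09576695656261014
stop top x [0.09143435 0.09368479 0.09593834] y [-0.04877004  0.04876407]
barrel x [-0.05760984 -0.04695172 -0.03557957] y [0.05100676 0.0819709 ]
knob x [-0.05634268 -0.04626948 -0.03662899] y [0.11727106 0.13599575]
rear wire x [-0.11258132 -0.11158582 -0.11084138 -0.10818735 -0.10290267]
ex [-0.01058311  0.999944  ] cy -0.5731775746781848 yaw 1.5813796364199866
```

```bash
cat >>h.py <<'E'
EX=np.array([-0.010583,0.999944]); EY=np.array([-EX[1],EX[0]]); OX,CY=-0.037,-0.57318
def L(x,y,z): p=EX*(x/1e3+OX)+EY*(y/1e3+CY); return [p[0],p[1],z/1e3]
def lane_of(W): return np.stack([W[...,:2]@EX-OX,W[...,:2]@EY-CY,W[...,2]],-1)*1e3
def down(yaw_y): # tool down, tool y axis at world heading yaw_y
    t=(np.pi/2-yaw_y)/2; return [0,np.sin(t),np.cos(t),0]
QPUSH=down(np.arctan2(EY[1],EY[0])+np.pi)   # tool y across the lane
QKNOB=down(np.arctan2(EX[1],EX[0]))   # tool y along the lane
E
python3 - <<'E'
from rig import *
from h import *
claw.move_gripper(.03)
r.move_pose(L(-115,0,150),QPUSH); print(status.read_qpos())
r.move_l(L(-115,0,43),velocity=.12)
f0=status.read_ft_force(); print(status.read_t(),status.read_eef_pos(),L(-115,0,43),f0)
ex3=np.r_[EX,0]; x=-115.
r.move_l(L(-92,0,43),velocity=.06); x=-92
while x<-18:
    x+=4; r.move_l(L(x,0,43),velocity=.04); F=-(status.read_ft_force()-f0)@ex3; print(x,round(F,1),end="; ")
    if F>14: break
print(status.read_t(),status.read_eef_pos(), status.read_ft_force())
im,d=optics.grab_frame("side"); cv2.imwrite("pics/side1.png",im[150:330,180:440,::-1].repeat(3,0).repeat(3,1))
E
```

```text
[-2.50002011e-01  3.94839286e-01  1.77733952e+00  1.45748648e-04
  9.69243799e-01 -2.61711764e-01]
5.9 [ 0.5753344  -0.1460376   0.04365401] [np.float64(0.57475651792), np.float64(-0.14592552406), 0.043] [ 0.11174208  0.18721377 -0.20867996]
-88 -0.4; -84 1.9; -80 1.6; -76 1.1; -72 2.3; -68 1.3; -64 1.5; -60 1.9; -56 0.5; -52 2.2; -48 0.9; -44 1.8; -40 0.1; -36 1.5; -32 1.4; -28 1.2; -24 0.7; -20 0.8; -16 2.1; 11.1833 [ 0.57367441 -0.04673244  0.04296853] [-0.25404695 -1.9236507  -0.58573618]
```

View pics/side1.png

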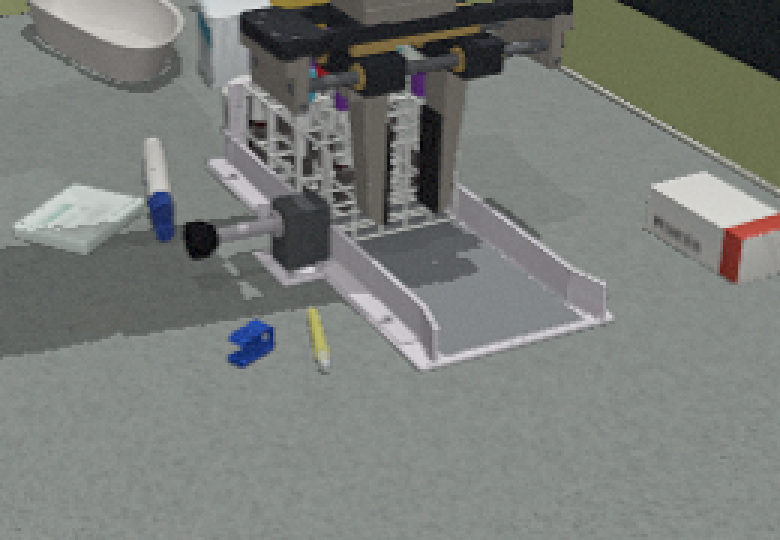

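The fingers sit squarely on the rear rack's wires, near crop (400,220), and the train has stayed in line. From here I'll seat it in 1 mm steps.

```bash
python3 - <<'E'
from rig import *
from h import *
ex3=np.r_[EX,0]; f0=np.array([.112,.187,-.209]); x=-16.
while x<-3:
    x+=1; r.move_l(L(x,0,43),velocity=.015); F=-(status.read_ft_force()-f0)@ex3; p=lane_of(status.read_eef_pos())[0]; print(x,round(p,1),round(F,1),end="; ")
    if F>14: break
r.sleep(.4); print(-(status.read_ft_force()-f0)@ex3,status.read_t())
E
```

```text
-15.0 -15.1 3.3; -14.0 -14.1 3.8; -13.0 -13.0 3.6; -12.0 -12.5 6.4; -11.0 -12.3 13.3; -10.0 -12.2 19.2; 18.87103458708202 13.1333
```

```bash
python3 - <<'E'
from rig import *
from h import *
r.move_l(L(-60,0,43),velocity=.1); r.move_l(L(-60,0,170),velocity=.2)
claw.move_gripper(0.0)
r.move_pose(L(-9.5,175,150),QKNOB)
im,d=optics.grab_frame("top"); S=lane_of(world(optics.calibration("top"),d)); z=S[...,2]
cv2.imwrite("pics/top1.png",im[130:330,180:440,::-1].repeat(3,0).repeat(3,1))
m=(z>60)&(z<69)&(abs(S[...,1])<35); q=S[m]; q=q[(q[:,0]<100)&(q[:,0]>-90)]; print("rack wires min x",np.percentile(q[:,0],[1,3,5,10]))
k=S[(abs(S[...,0]+9.5)<16)&(S[...,1]>110)&(S[...,1]<145)&(z>15)&(z<48)]; print("knob",len(k),np.percentile(k,[2,50,98],axis=0) if len(k) else 0)
print(status.read_t(),status.read_gripper_width())
E
```

```text
rack wires min x [-2.16643152 -1.81762104 -1.34685743 -0.01856152]
knob 0 0
16.55 0.00018803117671597523
```

View pics/top1.png

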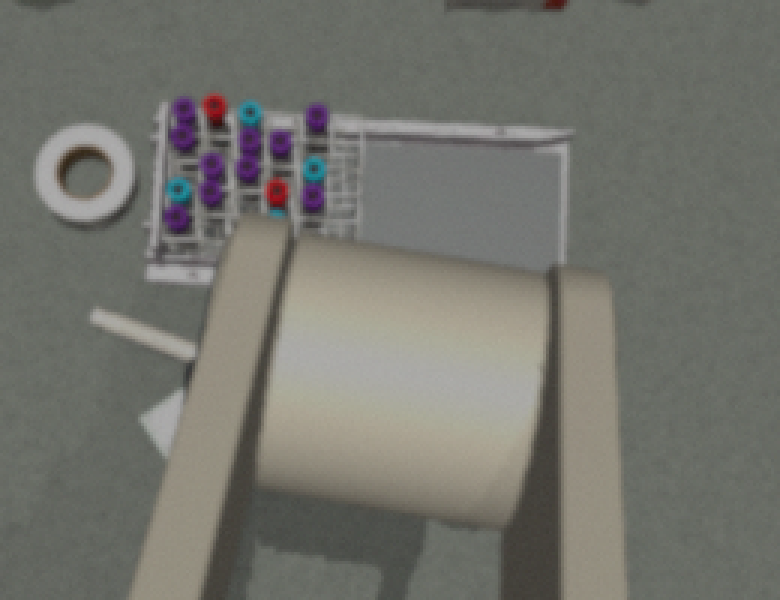

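The rack wires end at lane x ≈ -2, so the train is home and in line. Next is the bolt.

```bash
python3 - <<'E'
from rig import *
from h import *
r.move_l(L(-9.5,175,34),velocity=.12)
f0=status.read_ft_force(); ey3=np.r_[EY,0]; y=175.
r.move_l(L(-9.5,152,34),velocity=.08); y=152
while y>101:
    y-=4 if y>114 else 1
    r.move_l(L(-9.5,y,34),velocity=.05 if y>114 else .02); F=(status.read_ft_force()-f0)@ey3; print(y,round(lane_of(status.read_eef_pos())[1],1),round(F,1),end="; ")
    if F>14: break
print(status.read_t())
r.move_l(L(-9.5,170,34),velocity=.1); r.move_l(L(-9.5,190,180),velocity=.2)
r.move_pose(L(-190,100,300),QKNOB)
im,d=optics.grab_frame("top"); S=lane_of(world(optics.calibration("top"),d)); z=S[...,2]
cv2.imwrite("pics/top2.png",im[130:330,180:440,::-1].repeat(3,0).repeat(3,1))
q=S[(z>60)&(z<69)&(abs(S[...,1])<35)&(abs(S[...,0])<90)]; print("rack",np.percentile(q[:,0],[1,3,5]))
k=S[(abs(S[...,0]+9.5)<16)&(S[...,1]>88)&(S[...,1]<145)&(z>34)&(z<48)]; print("knob y",np.percentile(k[:,1],[2,98]),status.read_t())
E
```

```text
148 148.0 0.9; 144 143.8 -0.1; 140 139.6 0.2; 136 135.5 1.5; 132 131.5 0.9; 128 127.5 -0.7; 124 123.5 0.5; 120 119.5 0.6; 116 115.5 -0.8; 112 111.7 0.3; 111 111.0 0.5; 110 110.0 2.3; 109 108.9 1.7; 108 108.2 2.3; 107 108.2 5.7; 106 108.1 8.9; 105 108.1 10.4; 104 108.0 12.3; 103 108.0 15.3; 22.9583
rack [-2.13771969 -1.72863198 -1.28002937]
knob y [88.25103393 97.39502208] 25.6417
```

View pics/top2.png

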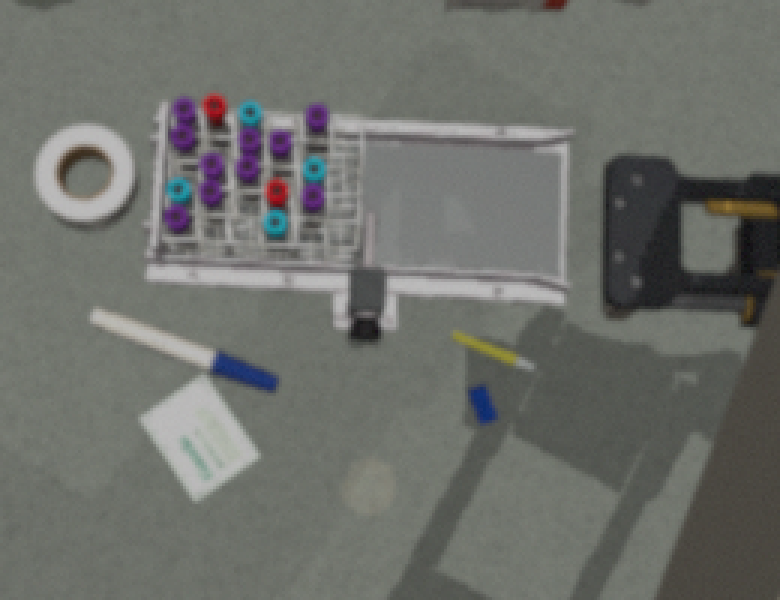

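The bolt rod lies across the lane behind the rear rack, at crop (369,240). The knob is fully in, the train is home, and the bystanders haven't moved.

```bash
python3 -c "
from rig import ticket
print(ticket.hand_in())"
```

```text
the job is handed in; nothing more can be done
None
```

I handed the job in at about 26 s: the three racks are home against the end stop, the bolt is fully in behind the rear rack, and the bystanders are unmoved in the last picture; the judge's result was not shown.

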